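# Turn the jig's clamp screw shut with the flat screwdriver

### The arm

A 6-joint arm with a two-finger parallel gripper is mounted at the origin on a cart in front of the work surface, level with it; the furniture and walls round the work are solid. World frame = base frame: x ahead of the robot, y to its left, z up, the work surface at z = 0. Lengths are in m, angles in rad, forces in N, time in s.
With the tool pointing down it reaches from about 0.35 to 0.85 m from the base axis. Payload 8.1 kg.
Tool frame: the origin (TCP) lies on the front face of the gripper's body, between the roots of the fingers; the fingertips stand 84 mm ahead of it and the grasp point (between the pads) lies 65 mm ahead of it; x points along the fingers, y is the direction in which the jaws open and shut, and the axes are right-handed (so a half turn about x gives the same grasp; the last joint's range is limited). The gripper opens to 93 mm and grips with 3 to 60 N. Pads are 15 mm wide; open, the fingers measure 128 mm over their backs; the gripper's body (75 mm by 188 mm) begins 65 mm behind the grasp point.
Start: joints at [1.097, 0.13, 1.488, -0, 1.523, -0.085], TCP at [0.227, 0.555, 0.303] pointing down, gripper open.
Joint ranges: [-2.96, 2.96], [-0.89, 2.26], [0.02, 2.5], [-1.34, 4.48], [0, 2.73], [-2.66, 2.66]. Speed limits (rad/s): [2.39, 2.39, 2.79, 3.14, 3.14, 3.14].

### API

Orientations are given as a rotation vector (axis times angle).
In Python, from plant import telemetry, read_camera, camera_params, robot gives the robot as it stands.
- The arm moves only by the tool step_arm, never from a script. Its argument "commands" is a list of rows, each an object with "xyz": the shift along the tool's x, y, z in mm, a list of three; "turn": the turn, a rotation vector about the tool's x, y, z in rad, a list of three; "grip": the finger opening in mm, from 0 to 93. In form: [{"xyz": [dx, dy, dz], "turn": [ax, ay, az], "grip": grip}, ...]. A call has 1 to 12 rows; each row is the pose to reach, as a shift and turn from the pose commanded when the call began, along the tool's axes at that moment; what a row does not reach only later rows make up. A row lasts 1/8 s, in which the tool goes at most 62.5 mm and 10.7 degrees, less where a joint would pass 70% of its speed; a pose out of reach is approached as far as the arm can. A call with a gripper value outside its range is refused whole. The fingers move at their own pace and stop on an object; "force" is the grip in N (left out, the last holds). Time passes only in rows, so rows that repeat a pose let the fingers close. It gives the time, the measured TCP pose, the force and the opening at its end, in the units of the state.
- telemetry.read_state(): the state, without advancing time (a new reading comes with each control period).
- read_camera(name): name is "scene" or "side" or "wrist"; returns the picture (480x640x3 uint8, red, green, blue); there is no depth.
- camera_params(name): a dict with "mtx" (3x3 intrinsics, pixels), "rvec" (rotation vector, rad) and "tvec" (3), from world to camera coordinates, as OpenCV has them. Camera axes: x right, y down, z forward; pixel columns grow to the right and rows downward; lengths in m; the calibration is good to about 2 mm. A picture is of the moment at which its call begins: read the wrist's pose just before it. camera_params takes no time and is no camera call; for the wrist camera it gives the pose at the moment of the call.
- robot.close_job(): hands the job in, once; it reports no verdict.
The state is a dict: "t": time; "q": joint angles; "dq": joint speeds; "joint_torque": joint torques, N m; "tool_pos": TCP position; "orientation": TCP orientation; "force": force on the tool from outside, world axes, zero at the start; "wrist_torque": the same for the moment, N m; "opening": finger opening in m.
Only numpy, scipy, OpenCV 4.12 (cv2) and the standard library are available. Lean on these libraries where they do the work, as an engineer would, in place of code of your own. Each camera call takes 0.05 s, during which the arm holds its last target. There are 200 camera calls.

### The job

Lock the brass plate in the steel jig: take the flat-bladed screwdriver (not the awl) out of the wooden stand and lower it upright into the flared guide bush on the jig, turning it lightly until its blade drops into the slot of the clamp screw. Then turn it clockwise, seen from above, until the clamp finger is up against its stop over the plate, and let go, leaving the screwdriver standing in the screw.

Things in the scene. Friction and masses are not known exactly. Their poses are not given: they have to be found in the camera images.
- driver_grip (a point): Centre of the light wood handle of the loose flat screwdriver (127 mm, 130 g), upright in one hole of a dark wood stand 58 mm high; in the other, 64 mm off, an awl with a shorter, round, pear-shaped handle. Handle: oblong, 34 mm wide along x, 24 mm thick along y (grip across this), 50 mm high, with narrower ends; top 35 mm above this point. z up. Lift 60 mm or more to clear the stand.
- driver_tip (a point): Middle of the end of the screwdriver's flat blade, 92 mm below driver_grip, same axes: blade 16 mm wide along x (as the handle is wide), 3 mm thick along y. Round steel shank 16.4 mm thick from 9 mm above the tip, with a 32 mm ferrule 52 mm above the tip, which rests on the stand.
- clamp_slot (a point): Middle of the slot's floor in the clamp screw, z up, x along the slot and the steel clamp finger; turns with the screw. Slot 6.5 mm wide, open-ended, 7 mm deep. Fixed steel guide bush above it: bore 20 mm, flaring from 23 to 37 mm above this point to a mouth 38 mm wide. Blade fits either way round, within 12 degrees. Seated, the handle's centre is 92 mm above this point; let go, it stands by itself.
- clamp_screw (a joint): Angle of the clamp screw (rad), in the dark steel jig (110 x 76 mm, fixed): grows as it turns clockwise seen from above, to a solid stop at 1.2 (finger over the brass plate). Starts at 0 to 0.35; stays where left; friction 0.045 N m, more than a lightly pressed blade drags. The blade has some 12 to 20 degrees of play each way in the slot before it carries the screw along.

How it is judged:
On the way:
1. the screwdriver's blade is down in the slot (at most 3 mm from its floor) while the clamp is still open (screw below 0.6 rad) (z of driver_tip in the frame of clamp_slot below 0.003 m and distance between driver_tip and clamp_slot below 0.006 m and value of joint clamp_screw below 0.6 rad), for 0.1 s.
At the end, for the whole second after the job is handed in: The clamp screw is within 15 degrees of its stop (above 0.95 rad), and the released screwdriver stands in it, its blade in the slot (at most 4 mm above the slot's floor, within 7 mm of its middle), leaning less than 20 degrees (value of joint clamp_screw above 0.95 rad and distance between driver_tip and clamp_slot below 0.007 m and z of driver_tip in the frame of clamp_slot below 0.004 m and angle between driver_grip's own z axis and vertical below 0.35 rad); the robot touches nothing.
It also fails if it takes over 38 s, if anything falls off the work surface, if the arm or the gripper's body presses on something with over 40 N, if the wrist force passes 120 N, or if a joint passes its speed limit or range.

## Working session

There is one attempt and no reset: what is moved stays moved. The work goes in short steps, Python scripts to look and compute and a tool call to move; the robot and the scene stay as the last step left them, time stands still between calls to the robot, and variables do not carry over. Pictures are saved under pics/ and viewed, about 8 in all and at most 12, crops included, and the job is handed in when it is done.

Besides the shell and the picture viewer there is one more tool, called after "Call:" as name([rows], argument=value, ...), one row to a line, values as JSON. step_arm: Moves the arm, as the interface text tells. Its arguments: {"type":"object","properties":{"commands":{"type":"array"},"force":{"type":"number"}},"required":["commands"]}

```bash
mkdir -p pics
cat > h.py <<'E'
import numpy as np, cv2
from plant import telemetry, read_camera, camera_params, robot
def P(n):
    c=camera_params(n);return np.array(c["mtx"],float),cv2.Rodrigues(np.array(c["rvec"],float))[0],np.array(c["tvec"],float).ravel()
def ray(c,uv):
    K,R,t=c;d=R.T@np.linalg.solve(K,[uv[0],uv[1],1.]);return -R.T@t,d/np.linalg.norm(d)
def atz(c,uv,z):
    o,d=ray(c,uv);return o+d*(z-o[2])/d[2]
def proj(c,X):
    K,R,t=c;p=K@(R@np.array(X,float)+t);return p[:2]/p[2]
def tri(obs):
    A=np.zeros((3,3));b=np.zeros(3)
    for c,uv in obs:
        o,d=ray(c,uv);M=np.eye(3)-np.outer(d,d);A+=M;b+=M@o
    X=np.linalg.solve(A,b);return X,[np.linalg.norm((np.eye(3)-np.outer(ray(c,u)[1],ray(c,u)[1]))@(X-ray(c,u)[0])) for c,u in obs]
def save(n,f):
    im=read_camera(n);cv2.imwrite(f,im[:,:,::-1]);return im
E
python3 - <<'E'
from h import *
s=telemetry.read_state();print(s)
for n in("scene","side","wrist"):
    c=P(n);print(n,c[0][0,0],(-c[1].T@c[2]).round(3),c[1].round(2).tolist());save(n,f"pics/{n}0.png")
E
```

```text
{'t': 0.0, 'q': array([ 1.09659458e+00,  1.31118684e-01,  1.48932538e+00, -3.31928414e-06,
        1.52303917e+00, -8.54167442e-02]), 'dq': array([-0.00028091, -0.00123529, -0.0009565 , -0.00130357,  0.00103438,
        0.00033342]), 'joint_torque': array([-4.08442338e-04, -5.59830594e+01, -4.91762781e+01,  7.67266843e-02,
        3.48916103e-02, -1.37436186e-04]), 'tool_pos': array([0.22722369, 0.55482812, 0.3016874 ]), 'orientation': array([ 0.30358912,  1.54971189, -0.30645977]), 'force': array([-0.21335284, -0.39901555,  0.43567527]), 'wrist_torque': array([ 0.01019727, -0.02665227,  0.0143171 ]), 'opening': 0.09297106167131663}
scene 447.5254959618443 [ 0.041 -0.747  0.566] [[0.75, -0.67, 0.02], [-0.37, -0.44, -0.82], [0.55, 0.6, -0.58]]
side 447.06502800302934 [0.22  0.436 0.55 ] [[-0.92, -0.39, -0.02], [-0.19, 0.5, -0.84], [0.34, -0.77, -0.54]]
wrist 382.36528512755996 [0.152 0.587 0.385] [[0.38, 0.93, -0.0], [0.89, -0.36, 0.29], [0.27, -0.11, -0.96]]
```

View pics/scene0.png

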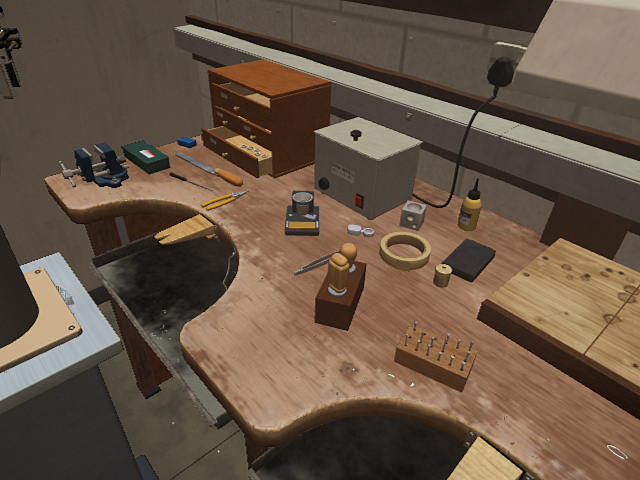

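View pics/side0.png

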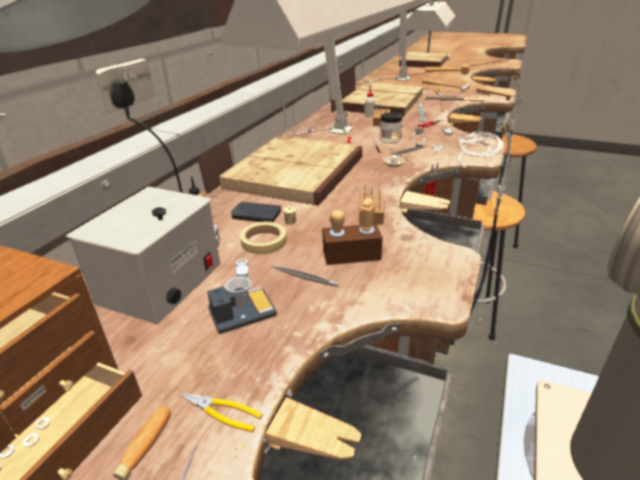

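Scene: the stand is at (340,290) with the driver at about (339,272), the awl behind it, and the jig at (302,215). Side: driver at (367,213), awl at (337,222), bush at (238,285). I'll zoom in on both.

Run:
```python
from h import *
a=cv2.imread("pics/scene0.png");b=cv2.imread("pics/side0.png")
f=lambda im,x,y:cv2.resize(im[y:y+75,x:x+100],(400,300),interpolation=cv2.INTER_CUBIC)
cv2.imwrite("pics/c1.png",np.vstack([np.hstack([f(a,290,235),f(a,255,175)]),np.hstack([f(b,305,190),f(b,195,260)])]))
S=P("scene");D=P("side")
print(tri([(S,(339,272)),(D,(367,213))]));print(tri([(S,(303,196)),(D,(238,285))]))
```

```text
(array([ 0.45622147, -0.35484118,  0.10030661]), [np.float64(0.0011939216867268392), np.float64(0.0011939216867268155)])
(array([ 0.60866849, -0.08361554,  0.06714925]), [np.float64(0.003113165218314506), np.float64(0.003113165218314547)])
```

View pics/c1.png

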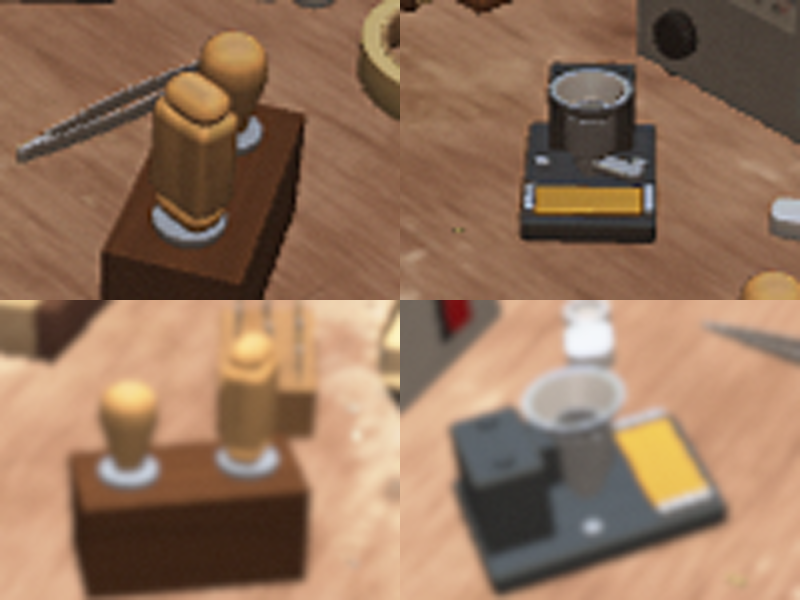

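```bash
cat >> h.py <<'E'
from scipy.spatial.transform import Rotation as Ro
def go(p,yaw=None):
    "tool shift mm / turn to TCP p, tool x down, jaw axis y at yaw (mod pi, nearest)"
    s=telemetry.read_state();R=Ro.from_rotvec(s["orientation"]).as_matrix()
    print("pos",s["tool_pos"].round(4),"jawyaw",np.degrees(np.arctan2(R[1,1],R[0,1])).round(1),"x",R[:,0].round(3),"q",s["q"].round(2),"t",round(s["t"],2))
    print("xyz",(R.T@(np.array(p)-s["tool_pos"])*1e3).round(1))
    if yaw is not None:
        for y in(yaw,yaw+np.pi):
            yv=np.array([np.cos(y),np.sin(y),0]);xv=np.array([0,0,-1.]);T=np.c_[xv,yv,np.cross(xv,yv)]
            print("turn",Ro.from_matrix(R.T@T).as_rotvec().round(3))
E
python3 - <<'E'
from h import *
S=P("scene");D=P("side")
for n,a,b,z in(("ferr",(337,289),(366.7,230),.06),("top",(340,257.5),(367.7,201.5),.133),("awlbase",(351,267.5),(337,232),.06)):
    print(n,tri([(S,a),(D,b)]),atz(S,a,z),atz(D,b,z))
print("mouth",tri([(S,(303,197.5)),(D,(238.3,284.5))]))
go([.48,.1,.34],0);go([.456,-.355,.34],0)
E
```

```text
ferr (array([ 0.45556752, -0.35258391,  0.06122858]), [np.float64(0.002204136214338005), np.float64(0.0022041362143379335)]) [ 0.45941484 -0.35088726  0.06      ] [ 0.45376507 -0.35225778  0.06      ]
top (array([ 0.45623218, -0.35391308,  0.12857749]), [np.float64(0.0023543674546251136), np.float64(0.002354367454625148)]) [ 0.45523238 -0.35681987  0.133     ] [ 0.45115026 -0.34260701  0.133     ]
awlbase (array([ 0.51434664, -0.32668904,  0.05991857]), [np.float64(0.0038122462943497777), np.float64(0.0038122462943498245)]) [ 0.51946841 -0.32518555  0.06      ] [ 0.50994905 -0.32240656  0.06      ]
mouth (array([ 0.60830067, -0.0854775 ,  0.06559347]), [np.float64(0.0016348115254853253), np.float64(0.0016348115254853656)])
pos [0.2273 0.5549 0.3019] jawyaw 67.7 x [-0.001 -0.001 -1.   ] q [ 1.1   0.13  1.49  0.    1.52 -0.09] t 0.15
xyz [ -37.7 -325.2  406.3]
turn [1.182e+00 1.000e-03 1.000e-03]
turn [-1.96e+00 -2.00e-03  1.00e-03]
pos [0.2273 0.5549 0.3019] jawyaw 67.7 x [-0.001 -0.001 -1.   ] q [ 1.1   0.13  1.49  0.    1.52 -0.09] t 0.15
xyz [ -37.  -755.4  556.6]
turn [1.182e+00 1.000e-03 1.000e-03]
turn [-1.96e+00 -2.00e-03  1.00e-03]
```

Call:
step_arm([
  {"xyz": [-38, -325, 406], "turn": [1.18, 0, 0], "grip": 93},
  {"xyz": [-38, -325, 406], "turn": [1.18, 0, 0], "grip": 93},
  {"xyz": [-38, -325, 406], "turn": [1.18, 0, 0], "grip": 93},
  {"xyz": [-38, -325, 406], "turn": [1.18, 0, 0], "grip": 93},
  {"xyz": [-38, -325, 406], "turn": [1.18, 0, 0], "grip": 93},
  {"xyz": [-38, -325, 406], "turn": [1.18, 0, 0], "grip": 93},
  {"xyz": [-38, -755, 557], "turn": [1.18, 0, 0], "grip": 93},
  {"xyz": [-38, -755, 557], "turn": [1.18, 0, 0], "grip": 93},
  {"xyz": [-38, -755, 557], "turn": [1.18, 0, 0], "grip": 93},
  {"xyz": [-38, -755, 557], "turn": [1.18, 0, 0], "grip": 93},
  {"xyz": [-38, -755, 557], "turn": [1.18, 0, 0], "grip": 93},
  {"xyz": [-38, -755, 557], "turn": [1.18, 0, 0], "grip": 93},
])

```text
t: 1.65
tool_pos: [0.4392, -0.1475, 0.337]
orientation: [1.208, 1.21, -1.207]
force: [-0.0, 0.9, 0.8]
opening: 0.0935
```

Run:
```python
from h import *
go([.456,-.354,.34],0)
```

```text
pos [ 0.4392 -0.1475  0.337 ] jawyaw 0.1 x [ 0.001  0.    -1.   ] q [-0.43 -0.26  1.8   0.    1.6  -0.44] t 1.65
xyz [ -3.   16.4 206.6]
turn [ 0.002 -0.    -0.001]
turn [-3.14e+00  1.00e-03 -0.00e+00]
```

Call:
step_arm([
  {"xyz": [-3, 16, 207], "turn": [0, 0, 0], "grip": 93},
  {"xyz": [-3, 16, 207], "turn": [0, 0, 0], "grip": 93},
  {"xyz": [-3, 16, 207], "turn": [0, 0, 0], "grip": 93},
  {"xyz": [-3, 16, 207], "turn": [0, 0, 0], "grip": 93},
  {"xyz": [-3, 16, 207], "turn": [0, 0, 0], "grip": 93},
  {"xyz": [-3, 16, 207], "turn": [0, 0, 0], "grip": 93},
])

```text
t: 2.4
tool_pos: [0.4562, -0.351, 0.3399]
orientation: [1.208, 1.211, -1.207]
force: [0.6, -0.1, 0.4]
opening: 0.0936
```

Run:
```python
from h import *
c=P("wrist");save("wrist","pics/w1.png");np.savez("w1.npz",K=c[0],R=c[1],t=c[2])
print(proj(c,[.456,-.354,.133]))
go([.456,-.354,.163],0)
```

```text
[323.58846648 231.51499644]
pos [ 0.4563 -0.3508  0.3401] jawyaw 0.2 x [ 0.  0. -1.] q [-0.74  0.05  1.5   0.    1.59 -0.75] t 2.45
xyz [177.1  -0.3   3.2]
turn [ 0.004 -0.    -0.   ]
turn [-3.138e+00  0.000e+00 -1.000e-03]
```

View pics/w1.png

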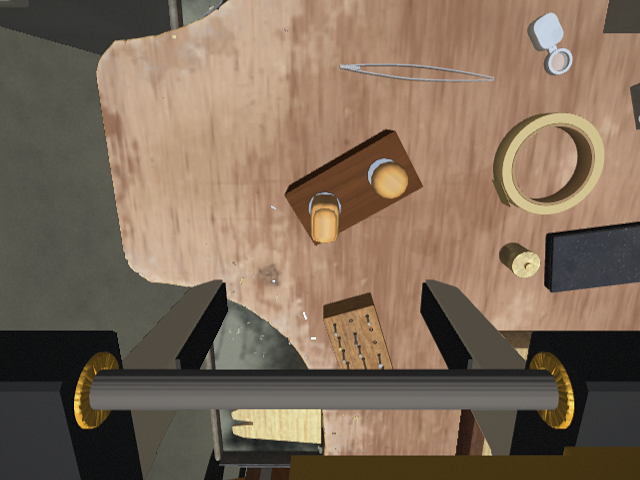

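The wrist picture shows the handle top at about (324,225), elongated near-vertically in the image, close to the prediction. I'll take one zoom for the handle's yaw.

Run:
```python
from h import *
a=cv2.imread("pics/w1.png")
cv2.imwrite("pics/w1z.png",cv2.resize(a[180:255,280:380],(800,600),interpolation=cv2.INTER_CUBIC))
```

```text
(no output)
```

View pics/w1z.png

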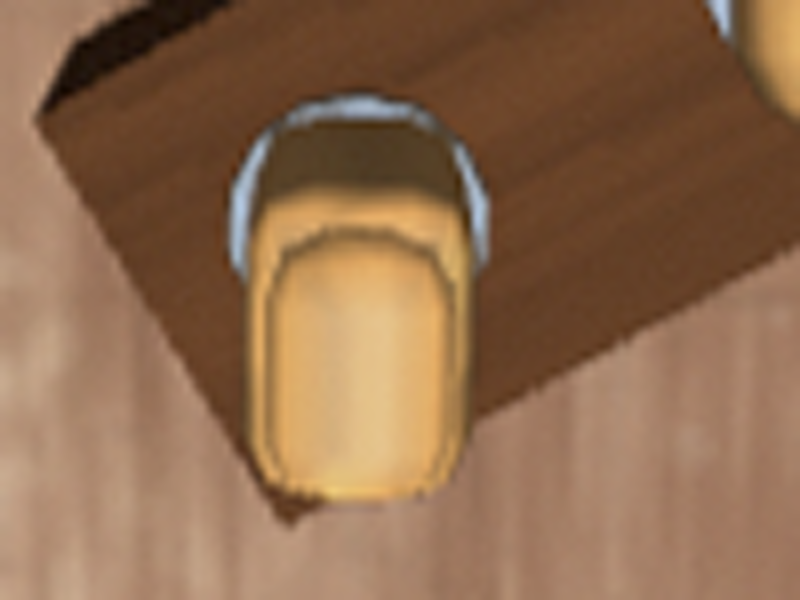

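Run:
```python
from h import *
w=np.load("w1.npz");c=(w["K"],w["R"],w["t"])
p=atz(c,(325.2,226),.133);print(p, atz(c,(325.2,210),.133)-p)
go([p[0],p[1],.163],0)
S=P("scene");D=P("side")
for z in(0,):
  for uv in((373,213),(316,176)): print("box base scene",atz(S,uv,z))
print("box base side",atz(D,(152,311),0), "corner side right",atz(D,(216,262),0))
print("boxtop tri",tri([(S,(314,130)),(D,(148,251))]),tri([(S,(373,160)),(D,(211,195))]))
```

```text
[ 0.45725716 -0.34947298  0.133     ] [-4.56414958e-05  1.29022491e-02  0.00000000e+00]
pos [ 0.4563 -0.3508  0.3401] jawyaw 0.2 x [ 0.  0. -1.] q [-0.74  0.05  1.5   0.    1.59 -0.75] t 2.45
xyz [177.1   0.9  -1.3]
turn [ 0.004 -0.    -0.   ]
turn [-3.138e+00  0.000e+00 -1.000e-03]
box base scene [ 0.7671257  -0.16166385  0.        ]
box base scene [0.78992752 0.07024629 0.        ]
box base side [ 0.76777615 -0.02614269  0.        ] corner side right [ 0.7460354  -0.20576123  0.        ]
boxtop tri (array([ 0.71091241, -0.00141292,  0.16859373]), [np.float64(0.00509303603809877), np.float64(0.005093036038098922)]) (array([ 0.71454398, -0.19041861,  0.16934162]), [np.float64(0.004527932738613082), np.float64(0.004527932738613092)])
```

Call:
step_arm([
  {"xyz": [60, 1, -1], "turn": [0, 0, 0], "grip": 50},
  {"xyz": [110, 1, -1], "turn": [0, 0, 0], "grip": 50},
  {"xyz": [150, 1, -1], "turn": [0, 0, 0], "grip": 50},
  {"xyz": [177, 1, -1], "turn": [0, 0, 0], "grip": 50},
  {"xyz": [177, 1, -1], "turn": [0, 0, 0], "grip": 50},
  {"xyz": [177, 1, -1], "turn": [0, 0, 0], "grip": 10},
  {"xyz": [177, 1, -1], "turn": [0, 0, 0], "grip": 10},
  {"xyz": [177, 1, -1], "turn": [0, 0, 0], "grip": 10},
  {"xyz": [177, 1, -1], "turn": [0, 0, 0], "grip": 10},
], force=40)

```text
t: 3.58
tool_pos: [0.4575, -0.3519, 0.1643]
orientation: [1.208, 1.208, -1.207]
force: [-0.8, 1.0, 6.0]
opening: 0.0237
```

Call:
step_arm([
  {"xyz": [-40, 0, 0], "turn": [0, 0, 0], "grip": 10},
  {"xyz": [-90, 0, 0], "turn": [0, 0, 0], "grip": 10},
  {"xyz": [-136, 20, -20], "turn": [0, 0, 0], "grip": 10},
  {"xyz": [-136, 60, -80], "turn": [0, 0, 0], "grip": 10},
  {"xyz": [-136, 100, -125], "turn": [0, 0, 0], "grip": 10},
  {"xyz": [-136, 151, -185], "turn": [0, 0, 0], "grip": 10},
  {"xyz": [-136, 151, -185], "turn": [0, 0, 0], "grip": 10},
  {"xyz": [-136, 151, -185], "turn": [0, 0, 0], "grip": 10},
])

```text
t: 4.58
tool_pos: [0.6081, -0.1649, 0.2984]
orientation: [1.206, 1.212, -1.207]
force: [0.1, -0.6, -0.8]
opening: 0.0237
```

Run:
```python
from h import *
c=P("wrist");a=save("wrist","pics/w2.png");np.savez("w2.npz",K=c[0],R=c[1],t=c[2])
m=proj(c,[.6083,-.0855,.0656]);print(m)
x,y=(m-[80,60]).astype(int);y=max(y,0)
print(x,y)
cv2.imwrite("pics/w2z.png",cv2.resize(cv2.imread("pics/w2.png")[y:y+120,x:x+160],(800,600),interpolation=cv2.INTER_CUBIC))
go([.6083,-.0855,.3],0)
```

```text
[324.74358288 122.33971671]
244 62
pos [ 0.6074 -0.1661  0.2985] jawyaw 0.2 x [-0.001 -0.    -1.   ] q [-0.35  0.21  1.4  -0.    1.53 -0.35] t 4.62
xyz [ -1.6   1.1 -80.6]
turn [0.003 0.    0.001]
turn [-3.139e+00 -2.000e-03  0.000e+00]
```

View pics/w2z.png

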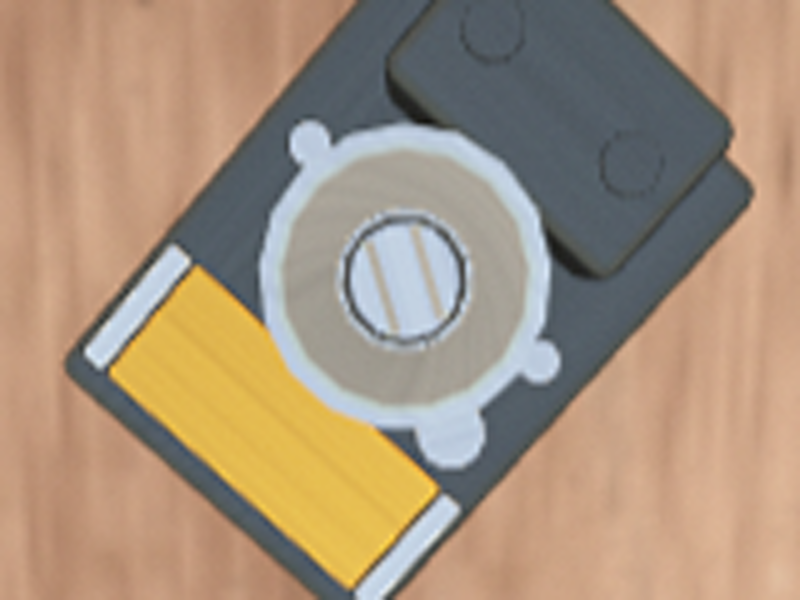

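The bush is seen from above: mouth centre at about (325,117.3) in full pixels, the bore showing the slot tilted 16° from image vertical. The finger points the same way (down-right) and the plate lies clockwise of it.

Run:
```python
from h import *
w=np.load("w2.npz");c=(w["K"],w["R"],w["t"])
m=atz(c,(325.2,117.2),.0656);print(m,atz(c,(325,118),.0516))
f=lambda u,v:atz(c,(244+u/5,62+v/5),.036)
for a,b in(((370,240),(396,332)),((415,226),(440,314))):
    d=f(*a)-f(*b);print("slot",np.degrees(np.arctan2(d[1],d[0])))
go([m[0],m[1],.24],np.radians(16))
```

```text
[ 0.60864182 -0.08160929  0.0656    ] [ 0.60850156 -0.08221666  0.0516    ]
slot 106.54697072097991
slot 107.02263432814878
pos [ 0.6074 -0.1661  0.2985] jawyaw 0.2 x [-0.001 -0.    -1.   ] q [-0.35  0.21  1.4  -0.    1.53 -0.35] t 4.62
xyz [ 58.4   1.5 -84.5]
turn [-0.276  0.     0.001]
turn [ 2.865e+00  2.000e-03 -0.000e+00]
```

Call:
step_arm([
  {"xyz": [0, 1, -40], "turn": [-0.14, 0, 0], "grip": 10},
  {"xyz": [30, 1, -82], "turn": [-0.285, 0, 0], "grip": 10},
  {"xyz": [58, 1, -82], "turn": [-0.285, 0, 0], "grip": 10},
  {"xyz": [58, 1, -82], "turn": [-0.285, 0, 0], "grip": 10},
  {"xyz": [58, 1, -82], "turn": [-0.285, 0, 0], "grip": 10},
])

```text
t: 5.25
tool_pos: [0.6085, -0.0857, 0.2422]
orientation: [0.997, 1.329, -0.997]
force: [0.1, -0.9, 0.4]
opening: 0.0238
```

Run:
```python
from h import *
go([.6085,-.084,.2],np.radians(16.5))
ims=[]
for n in("scene","side"):
    c=P(n);a=save(n,f"pics/{n}3.png")[:,:,::-1];m=proj(c,[.6085,-.084,.09]);x,y=(m-[50,75]).astype(int)
    print(n,x,y,proj(c,[.6085,-.084,.0656]),proj(c,[.6085,-.084,.082]))
    ims.append(cv2.resize(a[y:y+150,x:x+100],(400,600),interpolation=cv2.INTER_CUBIC))
cv2.imwrite("pics/c3.png",np.hstack(ims))
```

```text
pos [ 0.6085 -0.0857  0.2422] jawyaw 16.3 x [ 0.001 -0.001 -1.   ] q [-0.22  0.2   1.52 -0.    1.42 -0.51] t 5.25
xyz [42.2  0.4 -1.7]
turn [-0.003  0.001 -0.001]
turn [ 3.138e+00 -1.000e-03 -1.000e-03]
scene 252 113 [302.18599673 197.78981194] [302.22565803 191.3381937 ]
side 185 198 [237.16563724 284.24869723] [236.02536695 276.82793369]
```

View pics/c3.png

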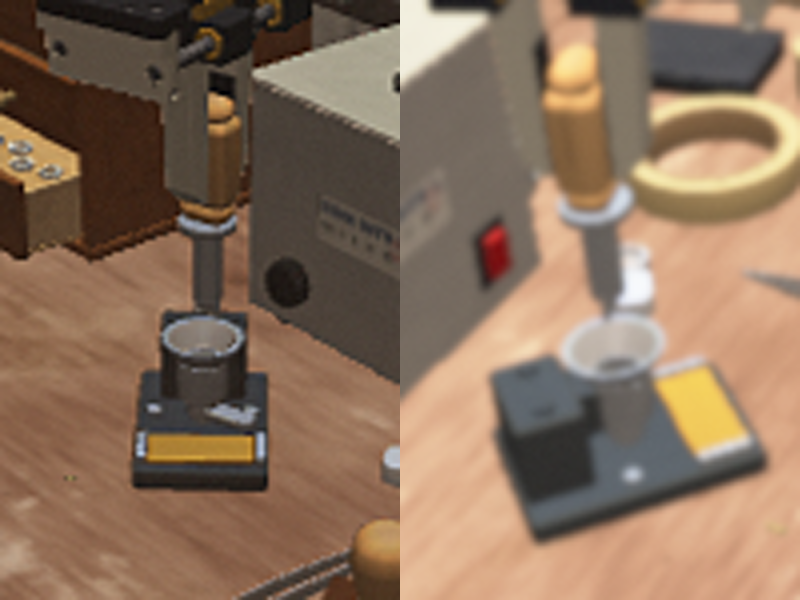

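Tip hangs over the mouth in both views (scene about 1 px right, side centred). Lowering.

Call:
step_arm([
  {"xyz": [15, 0, -1], "turn": [0, 0, 0], "grip": 10},
  {"xyz": [25, 0, -1], "turn": [0, 0, 0], "grip": 10},
  {"xyz": [33, 0, -1], "turn": [0, 0, 0], "grip": 10},
  {"xyz": [40, 0, -1], "turn": [0, 0, 0], "grip": 10},
  {"xyz": [44, 0, -1], "turn": [0, 0, 0], "grip": 10},
])

```text
t: 5.98
tool_pos: [0.608, -0.083, 0.1962]
orientation: [0.995, 1.332, -0.995]
force: [-0.4, 0.2, -1.2]
opening: 0.0242
```

Call:
step_arm([
  {"xyz": [3, 0, 0], "turn": [0, 0, 0], "grip": 10},
  {"xyz": [5, 0, 0], "turn": [0, 0, 0], "grip": 10},
  {"xyz": [7, 0, 0], "turn": [0, 0, 0], "grip": 10},
  {"xyz": [7, 0, 0], "turn": [0, 0, 0], "grip": 10},
])

```text
t: 6.48
tool_pos: [0.6081, -0.0831, 0.1899]
orientation: [0.995, 1.331, -0.995]
force: [0.6, -0.7, -2.3]
opening: 0.024
```

Call:
step_arm([
  {"xyz": [2, 0, 0], "turn": [0, 0, 0], "grip": 10},
  {"xyz": [3, 0, 0], "turn": [0, 0, 0], "grip": 10},
  {"xyz": [4, 0, 0], "turn": [0, 0, 0], "grip": 10},
  {"xyz": [5, 0, 0], "turn": [0, 0, 0], "grip": 10},
  {"xyz": [5, 0, 0], "turn": [0, 0, 0], "grip": 10},
])

```text
t: 7.1
tool_pos: [0.6088, -0.0834, 0.1889]
orientation: [0.995, 1.329, -0.994]
force: [-9.4, 2.1, 23.3]
opening: 0.0241
```

Call:
step_arm([
  {"xyz": [-2, 0, 0], "turn": [0, 0, 0], "grip": 10},
  {"xyz": [-2, 0, 0], "turn": [0.08, 0, 0], "grip": 10},
  {"xyz": [-2, 0, 0], "turn": [0.16, 0, 0], "grip": 10},
  {"xyz": [-2, 0, 0], "turn": [0.16, 0, 0], "grip": 10},
])

```text
t: 7.6
tool_pos: [0.6091, -0.0833, 0.1892]
orientation: [1.117, 1.263, -1.114]
force: [-2.0, 1.1, 8.3]
opening: 0.0239
```

Run:
```python
from h import *
s=telemetry.read_state();print(s["force"].round(1),s["wrist_torque"].round(3),s["tool_pos"].round(4))
go([.6085,-.083,.187],0)
ims=[]
for n in("scene","side"):
    c=P(n);a=save(n,f"pics/{n}4.png")[:,:,::-1];x,y=(proj(c,[.6085,-.084,.075])-[50,55]).astype(int)
    print(n,x,y,[proj(c,[.6085,-.084,.0656+h]).round(1) for h in(0,.015,.022)])
    ims.append(cv2.resize(a[y:y+100,x:x+100],(400,400),interpolation=cv2.INTER_CUBIC))
cv2.imwrite("pics/c4.png",np.hstack(ims))
```

```text
[-2.   1.1  8.3] [0.036 0.684 0.034] [ 0.6091 -0.0833  0.1892]
pos [ 0.6091 -0.0833  0.1892] jawyaw 7.2 x [ 0.003 -0.001 -1.   ] q [-0.22  0.25  1.57 -0.    1.32 -0.35] t 7.6
xyz [ 2.2 -0.5 -0.4]
turn [ 0.126  0.001 -0.003]
turn [-3.016e+00  4.000e-03  1.000e-03]
scene 252 139 [array([302.2, 197.8]), array([302.2, 191.9]), array([302.2, 189.1])]
side 186 225 [array([237.2, 284.2]), array([236.1, 277.5]), array([235.6, 274.3])]
```

View pics/c4.png

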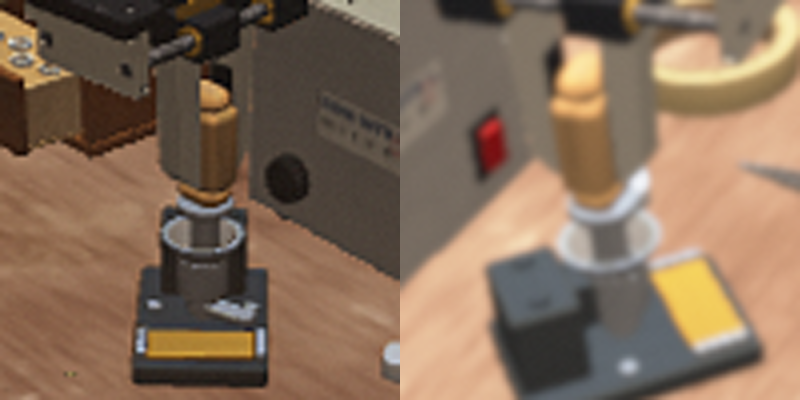

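The ferrule is about 22 mm above the mouth in both views (mouth at y≈198/285, ferrule at about 188.5/275). So the blade sits on the screw head, not seated, and the reaction along −x suggests it is off to +x. I'll shift −x, turn back and press lightly.

Call:
step_arm([
  {"xyz": [-2, -1.5, 0], "turn": [-0.08, 0, 0], "grip": 10},
  {"xyz": [-1, -1.5, 0], "turn": [-0.16, 0, 0], "grip": 10},
  {"xyz": [0, -1.5, 0], "turn": [-0.16, 0, 0], "grip": 10},
  {"xyz": [1, -1.5, 0], "turn": [-0.16, 0, 0], "grip": 10},
  {"xyz": [1, -1.5, 0], "turn": [-0.16, 0, 0], "grip": 10},
])

```text
t: 8.32
tool_pos: [0.6075, -0.0835, 0.189]
orientation: [0.996, 1.329, -0.994]
force: [-5.5, 1.2, 15.9]
opening: 0.0243
```

Run:
```python
from h import *
s=telemetry.read_state();print(s["force"].round(1),s["wrist_torque"].round(3))
go([.607,-.083,.187],np.radians(16.5))
```

```text
[-5.5  1.2 15.9] [ 0.193  1.575 -0.061]
pos [ 0.6075 -0.0835  0.189 ] jawyaw 16.4 x [ 0.003 -0.001 -1.   ] q [-0.22  0.24  1.57 -0.    1.32 -0.51] t 8.32
xyz [ 2.  -0.3 -0.6]
turn [-0.001  0.001 -0.002]
turn [ 3.141e+00 -4.000e-03 -2.000e-03]
```

Call:
step_arm([
  {"xyz": [-5, 0, 0], "turn": [0, 0, 0], "grip": 10},
  {"xyz": [-5, 0, 0], "turn": [0, 0, 0], "grip": 10},
  {"xyz": [-5, 0, 0], "turn": [0, 0, 0], "grip": 10},
])

```text
t: 8.7
tool_pos: [0.6067, -0.0833, 0.1906]
orientation: [0.995, 1.331, -0.995]
force: [0.9, -0.1, -1.5]
opening: 0.0235
```

Call:
step_arm([
  {"xyz": [0, -3, 0], "turn": [0, 0, 0], "grip": 10},
  {"xyz": [0, -3, 0], "turn": [0, 0, 0], "grip": 10},
  {"xyz": [0, -3, 0], "turn": [0, 0, 0], "grip": 10},
])

```text
t: 9.07
tool_pos: [0.6055, -0.0835, 0.1909]
orientation: [0.998, 1.328, -0.991]
force: [10.4, 2.5, -7.5]
opening: 0.0238
```

Call:
step_arm([
  {"xyz": [0, 3, 0], "turn": [0, 0, 0], "grip": 10},
  {"xyz": [0, 6, 0], "turn": [0, 0, 0], "grip": 10},
  {"xyz": [0, 6, 0], "turn": [0, 0, 0], "grip": 10},
  {"xyz": [0, 6, 0], "turn": [0, 0, 0], "grip": 10},
])

```text
t: 9.57
tool_pos: [0.6093, -0.0825, 0.1906]
orientation: [0.995, 1.332, -0.996]
force: [0.1, -0.5, -1.6]
opening: 0.0237
```

Call:
step_arm([
  {"xyz": [0, -3, -4], "turn": [0, 0, 0], "grip": 10},
  {"xyz": [0, -3, -4], "turn": [0, 0, 0], "grip": 10},
  {"xyz": [0, -3, -4], "turn": [0, 0, 0], "grip": 10},
])

```text
t: 9.95
tool_pos: [0.6061, -0.08, 0.1913]
orientation: [0.995, 1.329, -0.995]
force: [4.9, -3.2, -3.1]
opening: 0.0238
```

Call:
step_arm([
  {"xyz": [0, 0, 8], "turn": [0, 0, 0], "grip": 10},
  {"xyz": [0, 0, 8], "turn": [0, 0, 0], "grip": 10},
  {"xyz": [0, 0, 8], "turn": [0, 0, 0], "grip": 10},
])

```text
t: 10.32
tool_pos: [0.608, -0.0864, 0.1911]
orientation: [0.997, 1.332, -0.994]
force: [2.2, 5.7, -0.2]
opening: 0.0238
```

Call:
step_arm([
  {"xyz": [0, 1, -4], "turn": [-0.12, 0, 0], "grip": 10},
  {"xyz": [2.5, 1, -4], "turn": [-0.25, 0, 0], "grip": 10},
  {"xyz": [2.5, 1, -4], "turn": [-0.25, 0, 0], "grip": 10},
])

```text
t: 10.7
tool_pos: [0.6081, -0.083, 0.1893]
orientation: [0.805, 1.416, -0.803]
force: [1.3, 2.7, 3.4]
opening: 0.0239
```

Run:
```python
from h import *
s=telemetry.read_state();print(s["force"].round(1),s["wrist_torque"].round(3))
go([.608,-.083,.187],np.radians(16.5))
```

```text
[1.3 2.7 3.4] [ 0.585 -0.247  0.014]
pos [ 0.6081 -0.083   0.1893] jawyaw 30.8 x [ 0.001  0.    -1.   ] q [-0.22  0.24  1.57  0.    1.33 -0.76] t 10.7
xyz [ 2.3 -0.1 -0. ]
turn [ 0.25   0.    -0.001]
turn [-2.891e+00  2.000e-03  1.000e-03]
```

Call:
step_arm([
  {"xyz": [0, 0, 0], "turn": [0.1, 0, 0], "grip": 10},
  {"xyz": [0, 0, 0], "turn": [0.2, 0, 0], "grip": 10},
  {"xyz": [0, 0, 0], "turn": [0.3, 0, 0], "grip": 10},
  {"xyz": [0, 0, 0], "turn": [0.3, 0, 0], "grip": 10},
])

```text
t: 11.2
tool_pos: [0.6079, -0.0835, 0.1893]
orientation: [1.033, 1.311, -1.033]
force: [0.2, 0.3, 5.9]
opening: 0.0238
```

Run:
```python
from h import *
s=telemetry.read_state();print(s["force"].round(1),s["wrist_torque"].round(3))
go([.608,-.083,.187],np.radians(16.5))
```

```text
[0.2 0.3 5.9] [-0.107  0.135 -0.048]
pos [ 0.6079 -0.0835  0.1893] jawyaw 13.5 x [ 0.001 -0.001 -1.   ] q [-0.22  0.24  1.57 -0.    1.33 -0.46] t 11.2
xyz [ 2.3  0.2 -0.5]
turn [-0.052  0.001 -0.001]
turn [ 3.09e+00 -1.00e-03 -1.00e-03]
```

Call:
step_arm([
  {"xyz": [0, 0, 0], "turn": [0.1, 0, 0], "grip": 10},
  {"xyz": [0, 0, 0], "turn": [0.2, 0, 0], "grip": 10},
  {"xyz": [0, 0, 0], "turn": [0.3, 0, 0], "grip": 10},
  {"xyz": [0, 0, 0], "turn": [0.3, 0, 0], "grip": 10},
])

```text
t: 11.7
tool_pos: [0.608, -0.0834, 0.1893]
orientation: [1.255, 1.178, -1.255]
force: [-0.4, -0.5, 4.5]
opening: 0.0241
```

Run:
```python
from h import *
s=telemetry.read_state();print(s["force"].round(1),s["wrist_torque"].round(3))
go([.608,-.083,.187],np.radians(16.5))
z=lambda f,u,v:cv2.resize(cv2.imread(f)[v:v+75,u:u+100],(400,300),interpolation=cv2.INTER_CUBIC)
save("scene","pics/scene5.png");save("side","pics/side5.png")
cv2.imwrite("pics/c5.png",np.vstack([np.hstack([z("pics/scene4.png",255,170),z("pics/scene5.png",255,170)]),np.hstack([z("pics/side4.png",190,255),z("pics/side5.png",190,255)])]))
```

```text
[-0.4 -0.5  4.5] [-0.121  0.103  0.029]
pos [ 0.608  -0.0834  0.1893] jawyaw -3.6 x [ 0.001 -0.001 -1.   ] q [-0.22  0.24  1.57 -0.    1.33 -0.16] t 11.7
xyz [ 2.3  0.  -0.4]
turn [-0.351  0.001 -0.001]
turn [ 2.791e+00 -1.000e-03 -1.000e-03]
```

View pics/c5.png

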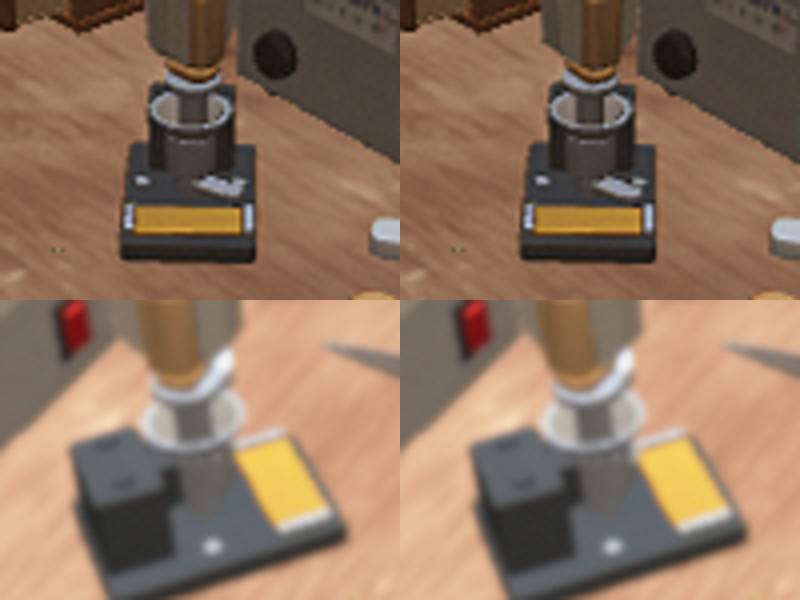

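Height stayed constant through the sweep from 31° to −4°, so either the blade is seated or it never reached the slot. The pictures show the finger unmoved, near (311,217) in scene, which fits the play. Turning 0.4 further will decide it.

Call:
step_arm([
  {"xyz": [0, 0, 0], "turn": [0.1, 0, 0], "grip": 10},
  {"xyz": [0, 0, 0], "turn": [0.2, 0, 0], "grip": 10},
  {"xyz": [0, 0, 0], "turn": [0.3, 0, 0], "grip": 10},
  {"xyz": [0, 0, 0], "turn": [0.4, 0, 0], "grip": 10},
  {"xyz": [0, 0, 0], "turn": [0.4, 0, 0], "grip": 10},
])

```text
t: 12.42
tool_pos: [0.6078, -0.0833, 0.1892]
orientation: [1.541, 0.953, -1.541]
force: [-0.8, 0.7, 5.7]
opening: 0.0236
```

Run:
```python
from h import *
s=telemetry.read_state();print(s["force"].round(1),s["wrist_torque"].round(3))
go([.608,-.083,.187],np.radians(16.5))
save("scene","pics/scene6.png");save("side","pics/side6.png")
z=lambda f,u,v:cv2.resize(cv2.imread(f)[v:v+75,u:u+100],(400,300),interpolation=cv2.INTER_CUBIC)
d=lambda n:cv2.absdiff(cv2.imread(f"pics/{n}5.png"),cv2.imread(f"pics/{n}6.png")).max(2)
a=d("scene")[208:226,285:320];b=d("side")[290:320,205:280];print("diff below bush scene",a.max(),np.argwhere(a>40).mean(0)+[208,285] if (a>40).any() else 0,(a>40).sum(),"side",b.max(),(b>40).sum())
cv2.imwrite("pics/c6.png",np.hstack([z("pics/scene6.png",255,170),z("pics/side6.png",190,255)]))
```

```text
[-0.8  0.7  5.7] [-0.033  0.385  0.075]
pos [ 0.6078 -0.0833  0.1892] jawyaw -26.5 x [ 0.001 -0.    -1.   ] q [-0.22  0.24  1.57 -0.    1.33  0.24] t 12.43
xyz [ 2.2  0.  -0.4]
turn [-0.751  0.    -0.001]
turn [ 2.391e+00 -1.000e-03 -0.000e+00]
diff below bush scene 141 [217.71428571 308.26530612] 49 side 140 45
```

View pics/c6.png

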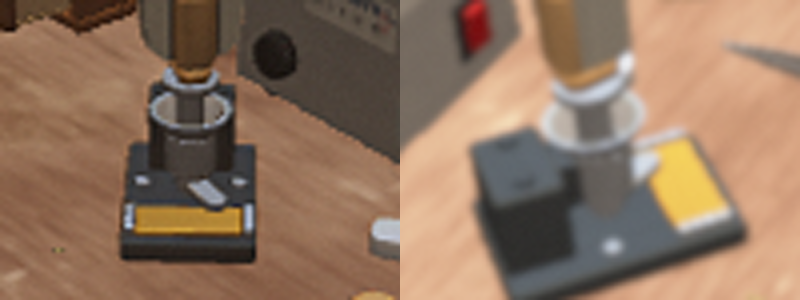

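The finger has swung clockwise, now at about (307,218) in scene. The blade is engaged, so I keep turning.

Call:
step_arm([
  {"xyz": [0, 0, 0], "turn": [0.12, 0, 0], "grip": 10},
  {"xyz": [0, 0, 0], "turn": [0.24, 0, 0], "grip": 10},
  {"xyz": [0, 0, 0], "turn": [0.36, 0, 0], "grip": 10},
  {"xyz": [0, 0, 0], "turn": [0.46, 0, 0], "grip": 10},
  {"xyz": [0, 0, 0], "turn": [0.46, 0, 0], "grip": 10},
])

```text
t: 13.15
tool_pos: [0.6077, -0.0831, 0.1892]
orientation: [1.849, 0.621, -1.848]
force: [-1.7, 0.9, 5.6]
opening: 0.0236
```

Run:
```python
from h import *
s=telemetry.read_state();print(s["force"].round(1),s["wrist_torque"].round(3))
go([.608,-.083,.187])
```

```text
[-1.7  0.9  5.6] [0.353 0.566 0.01 ]
pos [ 0.6077 -0.0831  0.1892] jawyaw -52.8 x [ 0. -0. -1.] q [-0.22  0.24  1.57 -0.    1.33  0.7 ] t 13.15
xyz [ 2.2  0.1 -0.3]
```

Call:
step_arm([
  {"xyz": [0, 0, 0], "turn": [0.08, 0, 0], "grip": 10},
  {"xyz": [0, 0, 0], "turn": [0.15, 0, 0], "grip": 10},
  {"xyz": [0, 0, 0], "turn": [0.15, 0, 0], "grip": 10},
])

```text
t: 13.52
tool_pos: [0.6077, -0.083, 0.1892]
orientation: [1.942, 0.495, -1.942]
force: [-2.0, 1.9, 8.2]
opening: 0.024
```

Run:
```python
from h import *
s=telemetry.read_state();print(s["force"].round(1),s["wrist_torque"].round(3))
go([.608,-.083,.187])
```

```text
[-2.   1.9  8.2] [0.359 0.592 0.144]
pos [ 0.6077 -0.083   0.1892] jawyaw -61.4 x [ 0.  0. -1.] q [-0.22  0.24  1.57  0.    1.33  0.85] t 13.53
xyz [ 2.2  0.2 -0.3]
```

Call:
step_arm([
  {"xyz": [0, 0, 0], "turn": [0.06, 0, 0], "grip": 10},
  {"xyz": [0, 0, 0], "turn": [0.1, 0, 0], "grip": 10},
  {"xyz": [0, 0, 0], "turn": [0.1, 0, 0], "grip": 10},
])

```text
t: 13.9
tool_pos: [0.6077, -0.0828, 0.1892]
orientation: [2.002, 0.406, -2.001]
force: [-1.3, 2.2, 6.3]
opening: 0.0238
```

Run:
```python
from h import *
s=telemetry.read_state();print(s["force"].round(1),s["wrist_torque"].round(3))
go([.608,-.083,.187])
save("scene","pics/scene7.png");save("side","pics/side7.png")
z=lambda f,u,v:cv2.resize(cv2.imread(f)[v:v+75,u:u+100],(400,300),interpolation=cv2.INTER_CUBIC)
cv2.imwrite("pics/c7.png",np.hstack([z("pics/scene7.png",255,170),z("pics/side7.png",190,255)]))
```

```text
[-1.3  2.2  6.3] [0.563 0.504 0.384]
pos [ 0.6077 -0.0828  0.1892] jawyaw -67.1 x [ 0.  0. -1.] q [-0.22  0.24  1.57  0.    1.33  0.95] t 13.9
xyz [ 2.2  0.3 -0.2]
```

View pics/c7.png

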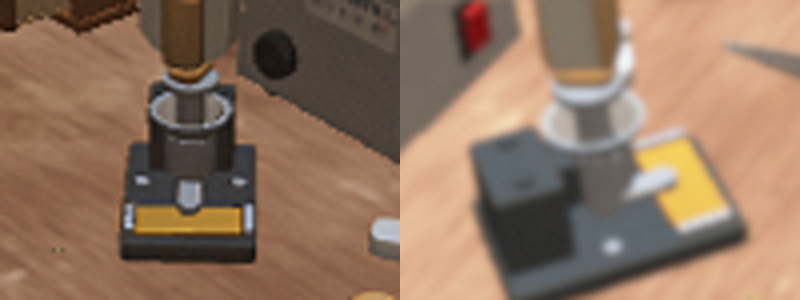

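The torque rose to 0.38 N m and the finger is square over the plate, so the screw is at its stop. I ease back a touch, release and rise.

Call:
step_arm([
  {"xyz": [0, 0, 0], "turn": [-0.08, 0, 0], "grip": 10},
  {"xyz": [-1, 0, 0], "turn": [-0.1, 0, 0], "grip": 10},
  {"xyz": [-1, 0, 0], "turn": [-0.1, 0, 0], "grip": 30},
  {"xyz": [-1, 0, 0], "turn": [-0.1, 0, 0], "grip": 50},
  {"xyz": [-1, 0, 0], "turn": [-0.1, 0, 0], "grip": 60},
  {"xyz": [-1, 0, 0], "turn": [-0.1, 0, 0], "grip": 60},
  {"xyz": [-15, 0, 0], "turn": [-0.1, 0, 0], "grip": 60},
  {"xyz": [-45, 0, 0], "turn": [-0.1, 0, 0], "grip": 60},
  {"xyz": [-90, 0, 0], "turn": [-0.1, 0, 0], "grip": 60},
  {"xyz": [-140, 0, 0], "turn": [-0.1, 0, 0], "grip": 60},
  {"xyz": [-140, 0, 0], "turn": [-0.1, 0, 0], "grip": 60},
])

```text
t: 15.38
tool_pos: [0.6096, -0.0835, 0.3359]
orientation: [1.951, 0.488, -1.931]
force: [1.0, 0.3, 1.2]
opening: 0.06
```

Run:
```python
from h import *
s=telemetry.read_state();print(s["force"].round(1),s["t"])
save("scene","pics/scene8.png");save("side","pics/side8.png")
z=lambda f,u,v:cv2.resize(cv2.imread(f)[v:v+100,u:u+100],(400,400),interpolation=cv2.INTER_CUBIC)
cv2.imwrite("pics/c8.png",np.hstack([z("pics/scene8.png",255,145),z("pics/side8.png",190,230)]))
```

```text
[1.  0.3 1.2] 15.375
```

View pics/c8.png

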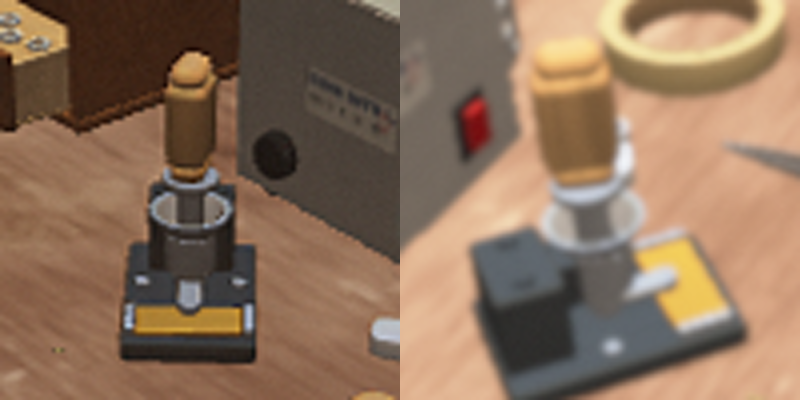

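```bash
python3 -c "
from plant import robot
print(robot.close_job())"
```

```text
the job is handed in; nothing more can be done
None
```

The plate is clamped and the screwdriver is standing upright in the clamp screw. I handed the job in just after 15.4 s on the robot's clock; the hand-in gives no verdict.

**What I did:** I gripped the flat screwdriver across its 24 mm handle, lifted it out of the stand and lowered it into the bush with the blade lined up to the slot. I then turned it clockwise until it hit the stop, eased back about 0.1 rad, opened the fingers and rose clear.

**Last checks:**
- **Clamp finger:** it swung round with the screwdriver and ended over the brass plate. The wrist torque rose to about 0.38 N m at the stop.
- **Screwdriver:** it stands upright after release, with no visible shift.
- **Gripper:** it is about 145 mm above its release height, with about 1 N of residual force at the wrist.

**One check disagreed:** from the pictures, the gap between ferrule and bush mouth looked like 20–23 mm, against 15 mm for a seated blade. That reading would put the blade on top of the screw, and I first took it that way. Three things pointed to seated instead:
- The tool height at contact stayed the same (0.189 m) under every press and throughout the turning sweep.
- The height worked out from the grasp matched a seated blade to about 2 mm.
- The screw turned with the blade.

I did not measure the blade's depth in the slot directly.

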